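Close the label printer after a roll change

TASK

The tube-label printer has a fresh roll in it and stands open. Fold the raised print-head carriage down and press it fully home on the label path first, then swing the printer's cover fully shut over it without slamming it. Do it all by pushing with the fingertips on the outer faces: grip nothing, keep the fingers off the thermal head under the carriage and off the inside of the cover, and leave everything else on the bench where it is.

Things in the scene. Friction and masses are not known exactly. Their poses are not given: they have to be found in the camera images.
- printer: Light grey desktop label printer, fixed to the bench. Origin: on the bench under its middle; its x axis points to its rear, y to the left of someone facing its front, z up; its front is at -x. Housing 215 mm deep (x -103 to +112 mm), 150 mm wide, side walls 91 mm high; the rear housing reaches 117 mm. The label roll, 72 mm in diameter and 60 mm wide, lies across it at x +47 mm, top at 122 mm.
- carriage (a joint): Angle of the print-head carriage, rad: 0 = folded down and fully home, about 1.15 to 1.4 = standing up (start). Stiff friction hinge (0.13 N m): it stays where it is left, about 1 to 2 N near its edge moves it. It folds down towards the front of the printer (-x).
- carriage_hinge (a point): Point on the carriage's hinge line, mid-width (the line is parallel to the printer's y), at x -10 mm, z 82 mm in the printer's frame. Its axes turn with the carriage: the carriage runs from here along its own -x.
- carriage_edge (a point): Middle of the free edge of the carriage's outer face (the face that is on top when folded down and looks to the rear when raised): 82 mm from the hinge along the carriage's -x and 14 mm along its +z. The carriage is a black plate 112 mm wide, 82 mm long and 14 mm thick; folded down its outer face lies 96 mm above the bench.
- thermal_head (a point): Middle of the underside of the metal and ceramic print head on the underside of the carriage, 100 mm wide, 58 mm long, 7 to 11 mm thick. Delicate: fingers must not touch it.
- cover (a joint): Angle of the cover, rad: 0 = fully shut, about 1.6 to 1.8 = open, leaning back past upright (start). Stiff friction hinge (0.45 N m): it stays where it is left, about 1 to 4 N near its front edge moves it. A raised carriage stands in its way.
- cover_hinge (a point): Point on the cover's hinge line, mid-width (the line is parallel to the printer's y), at the rear of the printer at x +100 mm, z 122 mm in the printer's frame. Its axes turn with the cover: the cover runs from here along its own -x.
- cover_edge (a point): Middle of the front edge of the cover's outer face (on top when shut, looking to the rear when open): 203 mm from the hinge along the cover's -x and 16 mm along its +z. The cover is 150 mm wide, with a clear window, 42 mm side skirts and a 56 mm front lip; shut, its outer face lies 138 mm above the bench.
- cover_inside (a point): Middle of the inner face of the cover. Fingers must not touch or hook the inner lining, which covers this face and the back of the front lip.
- spare_roll: Spare label roll lying flat beside the printer, 90 mm in diameter, 52 mm high; origin under its centre. To be left alone.
- tube_rack: Purple rack, 200 x 70 mm and 48 mm high, with capped tubes standing 116 mm high; origin under its centre. To be left alone.
- tip_box: Closed yellow pipette-tip box, 124 x 86 x 82 mm; origin under its centre. To be left alone.
- marker_pen: Marker pen lying beside the printer, 125 mm long, 14 mm thick; origin under its middle, x along it. To be left alone.
- cap_a: Blue screw cap, 33 mm in diameter, 13 mm high; origin under its centre. To be left alone.
- cap_b: Blue screw cap, 33 mm in diameter, 13 mm high; origin under its centre. To be left alone.
- reagent_bottle: Amber jar with a blue cap, 60 mm in diameter, 110 mm high; origin under its centre. To be left alone.
- beaker: Grey beaker, 84 mm in diameter, 95 mm high; origin under its centre. To be left alone.

How it is judged (in metres and radians):
On the way, in this order (a step that is already met when the one before it is completed fails the run):
1. the carriage is folded fully home while the cover is still open (value of joint carriage below 0.05 rad and value of joint cover above 1 rad), for 0.2 s.
2. the cover is fully shut over the carriage (value of joint cover below 0.035 rad and value of joint carriage below 0.05 rad), for 0.2 s.
At the end, for the whole second after the job is handed in: The carriage is folded home (within 0.05 rad, 4 mm at its edge), the cover is shut over it (within 0.035 rad, 7 mm at its front edge) and both are at rest, with the hand clear (all of step 2 and velocity of joint cover between -0.05 and 0.05 rad/s and velocity of joint carriage between -0.05 and 0.05 rad/s); the robot touches nothing.
It fails at once if the cover is brought down on a carriage that is not folded home (value of joint cover below 0.6 rad and value of joint carriage above 0.1 rad).
It fails at once if the cover is slammed (faster than 3 rad/s) (velocity of joint cover below -3 rad/s).
It fails at once if the fingers touch the thermal head or grip the carriage round its underside (contact force between the fingers and carriage_c3 above 0.5 N or contact force between the fingers and carriage_c4 above 0.5 N).
It fails at once if the fingers grip or hook the cover by its inside (contact force between the fingers and cover_c4 above 0.5 N or contact force between the fingers and cover_c5 above 0.5 N).
It fails at once if something standing on the bench is moved or lifted by more than 15 mm (distance of any of spare_roll, tube_rack, tip_box, marker_pen, cap_a, cap_b, reagent_bottle, beaker from where it was at the start of the episode above 0.015 m).
It also fails if it takes over 56 s, if anything falls off the work surface, if the arm or the gripper's body presses on something with over 40 N, if the wrist force passes 120 N, or if a joint passes its speed limit or range.

ROBOT

A 6-joint arm with a two-finger parallel gripper is mounted at the origin on the work surface. World frame = base frame: x ahead of the robot, y to its left, z up, the work surface at z = 0. Lengths are in mm, angles in rad, forces in N, time in s.
With the tool pointing down it reaches from about 300 to 775 mm from the base axis. Payload 14.6 kg.
Tool frame: the origin (TCP) lies between the finger pads; the fingertips stand 19 mm ahead of it and the grasp point (between the pads) is the TCP; z points along the fingers, y is the line along which they close (so a half turn about z gives the same grasp; the last joint's range is limited). The gripper opens to 94 mm and grips with 3 to 60 N. Pads are 16 mm wide; open, the fingers measure 119 mm over their backs; the gripper's body (75 mm by 177 mm) begins 78 mm behind the grasp point.
Start: joints at [1.076, 0.3, 1.521, -0, 1.321, -0.067], TCP at [228.175, 500.425, 224.446] pointing down, gripper open.
Joint ranges: [-3.03, 3.03], [-0.79, 2.21], [0.23, 2.52], [-1.04, 4.18], [0, 3.07], [-2.55, 2.55]. Speed limits (rad/s): [2.22, 2.22, 2.57, 3.14, 3.14, 3.14].

INTERFACE

Orientations are given as [roll, pitch, yaw] about the fixed x, y, z axes, in that order (R = Rz(yaw) Ry(pitch) Rx(roll)).
In Python, from cell import monitor, imaging, job, find_in, trace gives the robot as it stands. The module is installed in compiled form; this text tells all that it offers.
- The arm moves only by the tool arm_command, never from a script. Its argument "steps" is a list of rows, each a list of 5 numbers: the opening, from 0 (shut) to 1 (fully open), then the shift along the tool's x, y, z in mm, then the turn about the tool's z in degrees. In form: [[gripper, dx, dy, dz, turn], ...]. A call has 1 to 20 rows; each row is the pose to reach, as a shift and turn from the pose commanded when the call began, along the tool's axes at that moment; what a row does not reach only later rows make up. A row lasts 1/8 s, in which the tool goes at most 62.5 mm and 10.7 degrees, less where a joint would pass 70% of its speed; a pose out of reach is approached as far as the arm can. A call with a gripper value outside its range is refused whole. The fingers move at their own pace and stop on an object; "force" is the grip in N (left out, the last holds). Time passes only in rows, so rows that repeat a pose let the fingers close. It gives the time, the measured TCP pose, the force, the opening and the grip force at its end, in the units of the state.
- monitor.read_state(): the state, without advancing time (a new reading comes with each control period).
- imaging.camera(name): name is "scene" or "side" or "wrist"; returns a dict with "img" (400x640x3 uint8, red, green, blue), "mtx" (3x3 intrinsics, pixels), "view" (4x4, takes a point from world to camera coordinates). Camera axes: x right, y down, z forward; pixel columns grow to the right and rows downward; lengths in mm; the calibration is good to about 2 mm. A picture is of the moment at which its call begins. There is no depth.
- job.sign_off(): hands the job in; it is judged then, once.
Trained networks look in a picture, given as the dict that the camera call returned (one of the last four; its "shot" number tells which), for a name from the list of things; names that differ only in an ending like _2 or _b are one class to them, and where a whole thing is asked for, a point or a joint stands for the part that bears it (a point fixed in the world has none). Each returns a list of dicts, best first, with "p" (0 to 1); they miss things now and then, are a little off and sometimes report something else, mostly with a low value. They report only what shows in the picture. A call takes as long as a camera call.
- find_in(picture, target): "rect" ([centre column, centre row, width, height] in pixels, round what is visible of it).
- trace(picture, target): "region" (400x640 bool, what is visible of it) and "rect" ([centre column, centre row, width, height] in pixels, round what is visible of it).
The state is a dict: "clock": time; "joints": joint angles; "qd": joint speeds; "effort": joint torques, N m; "eef_pos": TCP position; "eef_rot": TCP orientation; "wrist_force": force on the tool from outside, world axes, zero at the start; "moment": the same for the moment, N m; "finger_gap": finger opening in mm; "finger_force": force on a finger pad.
Only numpy, scipy, OpenCV 4.12 (cv2) and the standard library are available. Lean on these libraries where they do the work, as an engineer would, in place of code of your own. Each camera call takes 0.05 s, during which the arm holds its last target. There are 200 camera calls.

## Working session

There is one attempt and no reset: what is moved stays moved. The work goes in short steps, Python scripts to look and compute and a tool call to move; the robot and the scene stay as the last step left them, time stands still between calls to the robot, and variables do not carry over. Pictures are saved under pics/ and viewed, at most 10 in all, crops included, and the job is handed in when it is done.

Besides the shell and the picture viewer there is one more tool, called after ">>>" as name(argument=value, ...), one argument or row to a line, values as JSON. arm_command: Moves the arm, as the interface text tells. Its arguments: {"type":"object","properties":{"steps":{"type":"array","items":{"type":"array","items":{"type":"number"}}},"force":{"type":"number"}},"required":["steps"]}

```bash
mkdir -p pics
python3 - <<'E'
from cell import monitor, imaging, job, find_in, trace
import cv2,numpy as np
s=monitor.read_state();print({k:np.round(v,3).tolist() for k,v in s.items()})
for n in ["scene","side"]:
    c=imaging.camera(n);cv2.imwrite(f"pics/{n}0.png",c["img"][:,:,::-1])
    print(n,np.round(c["mtx"],1).tolist(),np.round(c["view"],4).tolist())
    for t in ["printer","carriage","cover","carriage_hinge","carriage_edge","cover_hinge","cover_edge","spare_roll"]:
        print(t,[(np.round(r["rect"]).tolist(),round(r["p"],2)) for r in find_in(c,t)[:2]])
E
```

```text
{'clock': 0.0, 'joints': [1.076, 0.3, 1.522, 0.0, 1.321, -0.067], 'qd': [-0.002, -0.002, 0.0, -0.0, 0.001, 0.0], 'effort': [-0.001, -53.18, -35.273, 0.071, 0.024, -0.0], 'eef_pos': [228.04, 500.229, 223.873], 'eef_rot': [-3.14, -0.0, 2.714], 'wrist_force': [1.321, 0.647, -0.36], 'moment': [0.036, 0.02, 0.034], 'finger_force': 0.0, 'finger_gap': 94.001}
scene [[427.8, 0.0, 318.9], [0.0, 427.8, 195.8], [0.0, 0.0, 1.0]] [[-0.3058, 0.9521, 0.0054, 138.307], [0.7929, 0.2579, -0.5521, -345.2194], [-0.527, -0.1645, -0.8338, 1749.8824], [0.0, 0.0, 0.0, 1.0]]
printer [([280.0, 198.0, 94.0, 83.0], 0.65)]
carriage [([294.0, 184.0, 36.0, 36.0], 0.71)]
cover [([262.0, 189.0, 63.0, 66.0], 0.76)]
carriage_hinge [([293.0, 186.0, 39.0, 38.0], 0.56)]
carriage_edge [([293.0, 183.0, 26.0, 38.0], 0.81)]
cover_hinge [([262.0, 191.0, 59.0, 68.0], 0.76), ([436.0, 223.0, 24.0, 33.0], 0.55)]
cover_edge [([265.0, 192.0, 54.0, 69.0], 0.75)]
spare_roll [([243.0, 193.0, 19.0, 22.0], 0.79)]
side [[518.8, 0.0, 315.4], [0.0, 518.8, 205.6], [0.0, 0.0, 1.0]] [[0.8609, -0.5085, -0.0148, -439.9255], [-0.3493, -0.5696, -0.7441, 262.3718], [0.3699, 0.6457, -0.668, 1198.0899], [0.0, 0.0, 0.0, 1.0]]
printer [([345.0, 204.0, 119.0, 155.0], 0.62)]
carriage [([328.0, 223.0, 28.0, 58.0], 0.83), ([276.0, 138.0, 47.0, 42.0], 0.2)]
cover [([380.0, 182.0, 50.0, 112.0], 0.68), ([326.0, 221.0, 29.0, 57.0], 0.33)]
carriage_hinge [([326.0, 222.0, 30.0, 54.0], 0.65)]
carriage_edge [([325.0, 224.0, 28.0, 52.0], 0.98), ([381.0, 181.0, 53.0, 108.0], 0.66)]
cover_hinge [([381.0, 181.0, 49.0, 107.0], 0.63), ([348.0, 204.0, 121.0, 153.0], 0.4)]
cover_edge [([383.0, 181.0, 51.0, 114.0], 0.75)]
spare_roll [([371.0, 292.0, 39.0, 45.0], 0.72)]
```

Run:
```python
import cv2
a=cv2.imread("pics/scene0.png")[110:310,160:420];cv2.imwrite("pics/s1.png",cv2.resize(a,None,fx=3,fy=3,interpolation=2)[:600])
a=cv2.imread("pics/side0.png")[100:340,220:480];cv2.imwrite("pics/s2.png",cv2.resize(a,None,fx=2.5,fy=2.5,interpolation=2))
```

```text
(no output)
```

View pics/s1.png

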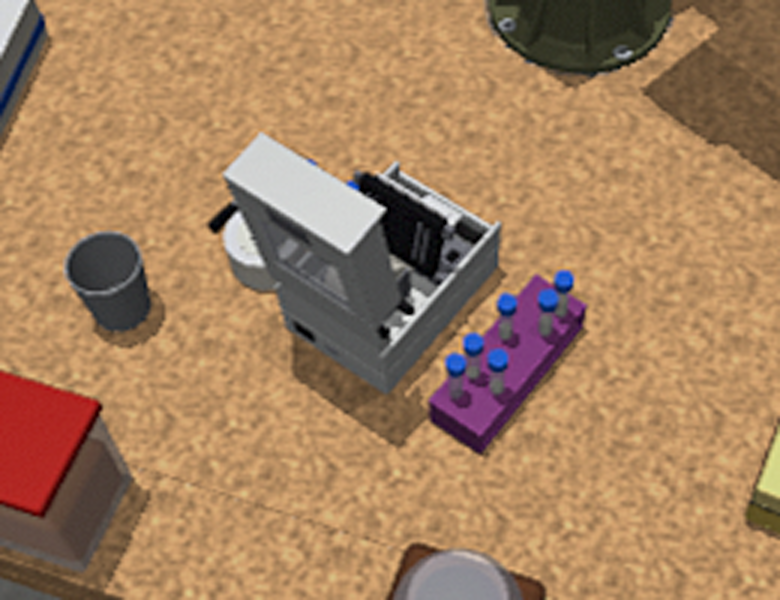

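View pics/s2.png

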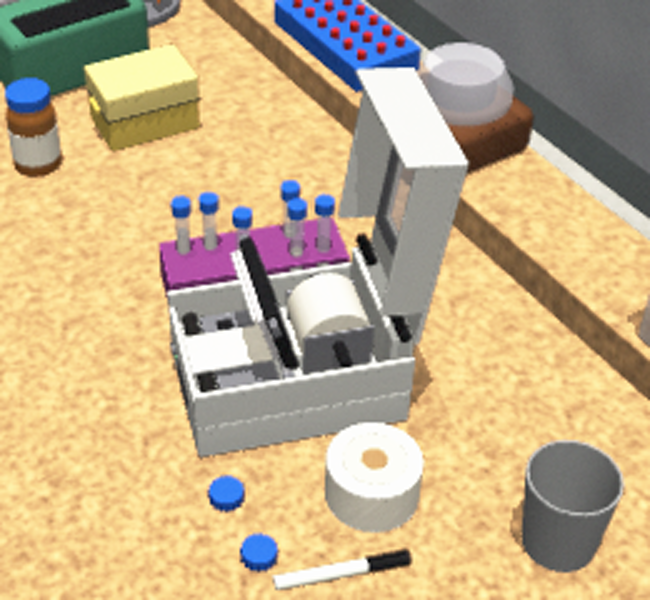

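The printer's front faces the robot, with the cover leaning back. The rack is at its +y side, and the spare roll, caps and pen are at its -y side. In the scene crop the front-top corners are at about (498,228) and (395,165). I'll fit the pose from hand-picked corners in both views.

```bash
cat > fit.py <<'E'
import numpy as np,cv2
from scipy.optimize import least_squares
CAM={"scene":(np.array([[427.8,0,318.9],[0,427.8,195.8],[0,0,1]]),np.array([[-0.3058,0.9521,0.0054,138.307],[0.7929,0.2579,-0.5521,-345.2194],[-0.527,-0.1645,-0.8338,1749.8824]])),
"side":(np.array([[518.8,0,315.4],[0,518.8,205.6],[0,0,1]]),np.array([[0.8609,-0.5085,-0.0148,-439.9255],[-0.3493,-0.5696,-0.7441,262.3718],[0.3699,0.6457,-0.668,1198.0899]]))}
def proj(n,P):
    K,V=CAM[n];p=K@(V[:,:3]@P+V[:,3]);return p[:2]/p[2]
H={"b":None,"ca":(-10,82),"co":(100,122)}
def local(part,l,th):
    if part=="b":return np.array(l,float)
    c,s=np.cos(th),np.sin(th);x,y,z=l   # opening: -x -> +z
    return np.array([H[part][0]+c*x+s*z, y, H[part][1]-s*x+c*z])
def world(q,part,l):
    L=local(part,l,{"ca":q[3],"co":q[4],"b":0}[part]);c,s=np.cos(q[2]),np.sin(q[2])
    return np.array([q[0]+c*L[0]-s*L[1],q[1]+s*L[0]+c*L[1],L[2]])
E
cat > run.py <<'E'
from fit import *
S=lambda u,v:(160+u/3,110+v/3)
D=lambda u,v:(220+u/2.5,100+v/2.5)
C=[("scene","b",(-103,75,91),S(498,228)),("scene","b",(-103,-75,91),S(395,165)),("scene","b",(112,75,0),S(388,390)),
("scene","co",(-203,-75,16),S(228,178)),("scene","co",(-203,75,16),S(350,253)),("scene","co",(-203,-75,-40),S(262,135)),("scene","co",(-203,75,-40),S(385,210)),
("side","b",(-103,-75,0),D(200,452)),("side","b",(112,-75,0),D(408,415)),("side","b",(-103,75,91),D(165,290)),
("side","co",(-203,75,16),D(415,70)),("side","co",(-203,-75,16),D(465,165)),("side","co",(-203,75,-40),D(357,70)),("side","co",(-203,-75,-40),D(403,160)),
("scene","ca",(-82,56,14),S(447,213)),("scene","ca",(-82,-56,14),S(360,175)),("side","ca",(-82,56,14),D(246,240))]
f=lambda q:np.concatenate([proj(n,world(q,p,l))-np.array(uv) for n,p,l,uv in C])
best=min((least_squares(f,[450,-100,y,1.3,1.7],loss="soft_l1",x_scale=[100,100,1,1,1]) for y in(-2,-1,0,1,2,3)),key=lambda r:r.cost)
q=best.x;print(np.round(q,3));print(np.round(f(q).reshape(-1,2),1).tolist())
np.save("q.npy",q)
def draw(n,off,k,out):
    im=cv2.imread(out)
    E=lambda p,a,b,col:cv2.line(im,*[tuple(int(v) for v in (proj(n,world(q,p,t))-off)*k) for t in(a,b)],col,1)
    for part,xs,ys,zs,col in(("b",(-103,112),(-75,75),(0,91),(0,0,255)),("ca",(-82,0),(-56,56),(0,14),(0,255,0)),("co",(-203,0),(-75,75),(0,16),(255,0,0))):
        for a in(0,1):
            for b in(0,1):
                E(part,(xs[0],ys[a],zs[b]),(xs[1],ys[a],zs[b]),col);E(part,(xs[a],ys[0],zs[b]),(xs[a],ys[1],zs[b]),col);E(part,(xs[a],ys[b],zs[0]),(xs[a],ys[b],zs[1]),col)
    return im
a=draw("scene",np.array([160,110]),3,"pics/s1.png");b=draw("side",np.array([220,100]),2.5,"pics/s2.png")
cv2.imwrite("pics/ov.png",cv2.resize(np.hstack([a[:600],b]),(800,336)))
cv2.imwrite("pics/ov2.png",b);cv2.imwrite("pics/ov1.png",a)
E
python3 run.py
python3 - <<'E'
from fit import *
q=np.load("q.npy")
for l in[(-82,0,14),(-82,0,0)]:print(world(q,"ca",l))
print(world(q,"co",(-203,0,16)),world(q,"co",(0,0,16)))
E
```

```text
[ 5.17882e+02 -7.77070e+01 -3.16000e-01  1.21200e+00  1.68500e+00]
[[1.1, -1.3], [0.2, -1.2], [-0.4, 3.5], [-2.0, -0.9], [-0.4, 0.8], [-0.3, -0.7], [0.7, -0.1], [-0.5, 2.6], [0.3, 2.2], [0.8, -0.5], [-1.3, -2.0], [1.0, -1.6], [-1.1, -1.1], [0.7, 1.8], [-0.5, 3.8], [0.7, -0.3], [-0.6, -2.1]]
[493.5048756  -69.72858282 163.70130987]
[481.04464441 -65.65029478 158.79109549]
[ 650.06171766 -120.97032035  321.84428372] [ 628.02706199 -113.7582814   120.17261877]
```

View pics/ov.png

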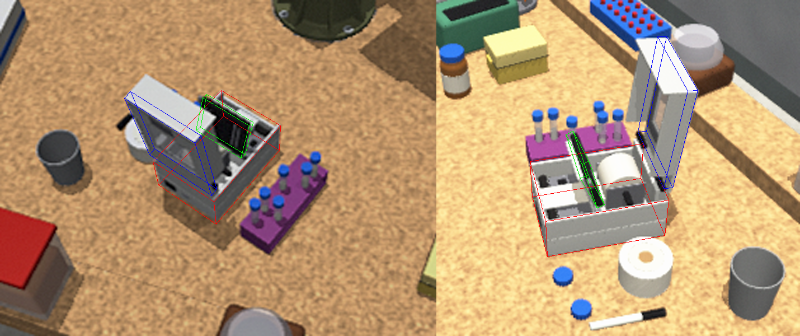

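The overlay matches both views to a few mm: printer at about (518,-78), yaw -0.316, carriage 1.21 rad, cover 1.69 rad. First I'll align the tool with the printer, shut the fingers and rise.

>>> arm_command(
  steps=[
    [0,0,0,-20,-6.4],
    [0,0,0,-40,-6.4],
    [0,0,0,-40,-6.4],
    [0,0,0,-40,-6.4],
  ],
  force=20,
)

```text
clock: 1.4
eef_pos: [228.0, 500.2, 263.5]
eef_rot: [-3.141, -0.0, 2.825]
wrist_force: [0.3, -0.5, 0.0]
finger_gap: 57.7
finger_force: 0.0
```

```bash
cat > st.py <<'E'
from cell import monitor
import numpy as np
s=monitor.read_state();q=np.load("q.npy");d=np.array(s["eef_pos"][:2])-q[:2];c,n=np.cos(q[2]),np.sin(q[2])
print("t",s["clock"],"px,py,tip z",np.round([c*d[0]+n*d[1],-n*d[0]+c*d[1],s["eef_pos"][2]-19],1),"rot",np.round(s["eef_rot"],3),"want yaw",round(q[2]+np.pi,3),"F",np.round(s["wrist_force"],1),"gap",s["finger_gap"])
E
python3 st.py
```

```text
t 1.4 px,py,tip z [-455.2  459.1  244.5] rot [-3.141 -0.     2.825] want yaw 2.825 F [ 0.3 -0.5  0. ] gap 57.67385713968797
```

>>> arm_command(
  steps=[
    [0,-30,-29,0,0],
    [0,-65,-63,0,0],
    [0,-100,-98,0,0],
    [0,-135,-132,0,0],
    [0,-170,-166,0,0],
    [0,-205,-200,0,0],
    [0,-240,-234,0,0],
    [0,-275,-269,0,0],
    [0,-310,-303,0,0],
    [0,-345,-337,0,0],
    [0,-380,-371,0,0],
    [0,-415,-405,0,0],
    [0,-450,-439,0,0],
    [0,-470,-459,0,0],
    [0,-470,-459,0,0],
    [0,-470,-459,0,0],
  ],
)

```text
clock: 3.4
eef_pos: [531.8, -81.3, 263.9]
eef_rot: [3.142, -0.001, 2.826]
wrist_force: [0.6, 0.6, 0.3]
finger_gap: 0.5
finger_force: 0.0
```

```bash
python3 st.py
python3 - <<'E'
from cell import imaging
import cv2
c=imaging.camera("side")["img"][:,:,::-1];cv2.imwrite("pics/a1.png",cv2.resize(c[60:320,200:500],None,fx=2,fy=2,interpolation=2))
E
```

```text
t 3.4 px,py,tip z [ 14.3   0.9 244.9] rot [ 3.142e+00 -1.000e-03  2.826e+00] want yaw 2.825 F [0.6 0.6 0.3] gap 0.45061181526729577
```

View pics/a1.png

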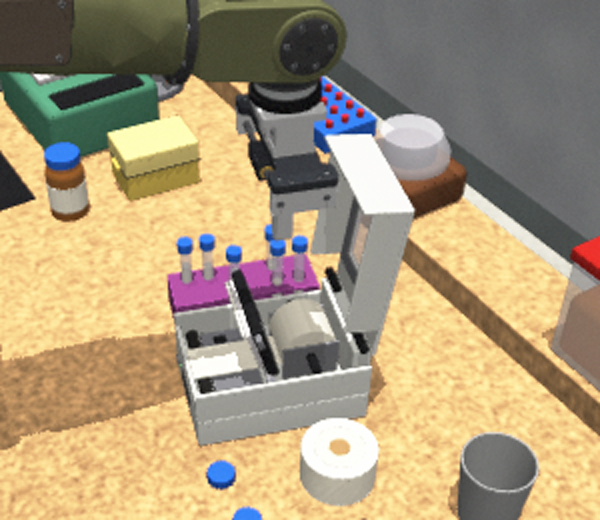

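The shut fingers hang between the raised carriage and the cover. I'll lower them behind the carriage and push it forward along its arc.

>>> arm_command(
  steps=[
    [0,0,0,30,0],
    [0,0,0,65,0],
    [0,0,0,92,0],
    [0,0,0,97,0],
    [0,10,0,97,0],
    [0,20,0,96,0],
    [0,27,0,96,0],
    [0,34,0,98,0],
    [0,40,0,100,0],
    [0,46,0,102,0],
    [0,52,0,106,0],
    [0,58,0,110,0],
    [0,63,0,114,0],
    [0,67,0,119,0],
    [0,71,0,124,0],
    [0,75,0,130,0],
    [0,78,0,136,0],
    [0,79,0,138,0],
  ],
)

```text
clock: 5.7
eef_pos: [456.8, -57.3, 125.9]
eef_rot: [-3.142, -0.001, 2.826]
wrist_force: [-0.4, -1.0, 1.6]
finger_gap: 0.4
finger_force: 0.7
```

```bash
python3 st.py
python3 - <<'E'
from cell import imaging
import cv2
c=imaging.camera("side")["img"][:,:,::-1];cv2.imwrite("pics/a2.png",cv2.resize(c[60:320,200:500],None,fx=2,fy=2,interpolation=2))
E
```

```text
t 5.7 px,py,tip z [-64.4   0.4 106.9] rot [-3.142e+00 -1.000e-03  2.826e+00] want yaw 2.825 F [-0.4 -1.   1.6] gap 0.42922756611750806
```

View pics/a2.png

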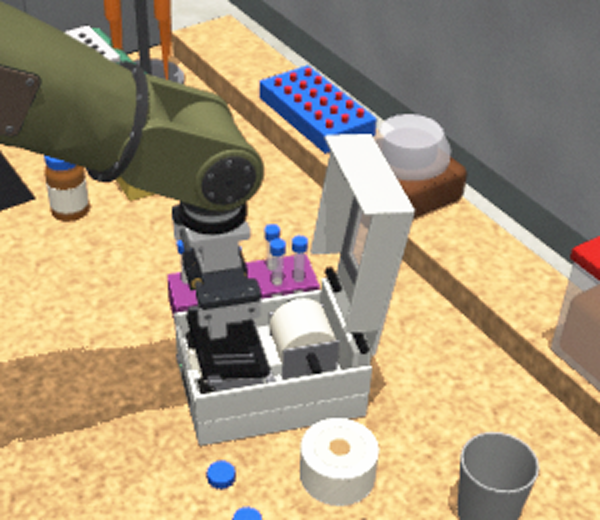

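The carriage is almost down, with the fingertip at 107 mm. Next I'll press it home.

>>> arm_command(
  steps=[
    [0,1,0,4,0],
    [0,2,0,7,0],
    [0,3,0,9,0],
    [0,3,0,11,0],
    [0,3,0,12,0],
    [0,3,0,12,0],
  ],
)

```text
clock: 6.5
eef_pos: [454.3, -56.4, 115.1]
eef_rot: [-3.142, -0.0, 2.826]
wrist_force: [-5.6, 1.4, 12.3]
finger_gap: 0.3
finger_force: 6.2
```

```bash
python3 st.py
```

```text
t 6.5 px,py,tip z [-67.1   0.4  96.1] rot [-3.142 -0.     2.826] want yaw 2.825 F [-5.6  1.4 12.3] gap 0.33368713300222796
```

>>> arm_command(
  steps=[
    [0,0,0,2,0],
    [0,0,0,3,0],
    [0,0,0,3,0],
    [0,0,0,3,0],
  ],
)

```text
clock: 7.0
eef_pos: [454.5, -56.4, 114.5]
eef_rot: [3.142, 0.001, 2.826]
wrist_force: [-21.5, 3.8, 48.5]
finger_gap: 0.5
finger_force: 24.4
```

```bash
python3 st.py
```

```text
t 7.0 px,py,tip z [-66.9   0.5  95.5] rot [3.142e+00 1.000e-03 2.826e+00] want yaw 2.825 F [-21.5   3.8  48.5] gap 0.5283753806004151
```

It's on the hard stop: 48 N for no further travel, tip at 95.5 mm. Now up, clear of everything.

>>> arm_command(
  steps=[
    [0,0,0,-20,0],
    [0,0,0,-60,0],
    [0,0,0,-105,0],
    [0,0,0,-150,0],
    [0,0,0,-195,0],
    [0,0,0,-240,0],
    [0,0,0,-275,0],
    [0,0,0,-285,0],
    [0,0,0,-285,0],
    [0,0,0,-285,0],
  ],
)

```text
clock: 8.25
eef_pos: [454.1, -56.4, 394.9]
eef_rot: [-3.141, -0.002, 2.825]
wrist_force: [0.6, 1.2, -0.1]
finger_gap: 0.5
finger_force: 0.0
```

```bash
python3 st.py
python3 - <<'E'
from cell import imaging
import cv2
c=imaging.camera("side")["img"][:,:,::-1];cv2.imwrite("pics/a3.png",cv2.resize(c[20:320,200:500],None,fx=2,fy=2,interpolation=2))
E
```

```text
t 8.25 px,py,tip z [-67.2   0.4 375.9] rot [-3.141e+00 -2.000e-03  2.825e+00] want yaw 2.825 F [ 0.6  1.2 -0.1] gap 0.4921564331786016
```

View pics/a3.png

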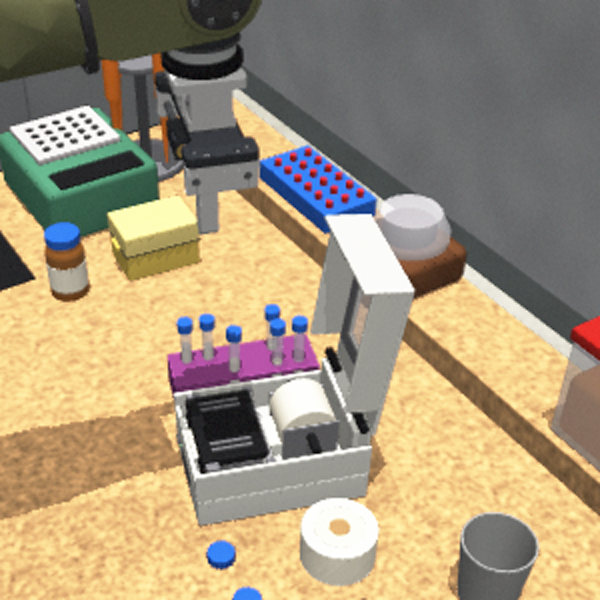

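The carriage lies flat, the cover is still open, and the fingers are clear. I'll pass over the cover to its rear, about 190 mm behind the printer's origin.

>>> arm_command(
  steps=[
    [0,-20,0,0,0],
    [0,-55,0,0,0],
    [0,-95,0,0,0],
    [0,-135,0,0,0],
    [0,-175,0,0,0],
    [0,-215,0,0,0],
    [0,-245,0,0,0],
    [0,-257,0,0,0],
    [0,-257,0,0,0],
    [0,-257,0,0,0],
  ],
)

```text
clock: 9.55
eef_pos: [698.2, -136.2, 396.2]
eef_rot: [-3.142, -0.0, 2.826]
wrist_force: [0.2, 0.9, -0.9]
finger_gap: 0.5
finger_force: 0.0
```

```bash
python3 st.py
```

```text
t 9.55 px,py,tip z [189.6   0.5 377.2] rot [-3.142 -0.     2.826] want yaw 2.825 F [ 0.2  0.9 -0.9] gap 0.45791386991970406
```

>>> arm_command(
  steps=[
    [0,0,0,20,0],
    [0,0,0,50,0],
    [0,0,0,75,0],
    [0,0,0,79,0],
    [0,0,0,79,0],
    [0,15,0,79,0],
    [0,25,0,79,0],
    [0,32,0,79,0],
    [0,37,0,79,0],
    [0,41,0,79,0],
    [0,45,0,79,0],
    [0,49,0,79,0],
    [0,53,0,79,0],
    [0,57,0,78,0],
    [0,61,0,77,0],
    [0,65,0,76,0],
    [0,65,0,76,0],
  ],
)

```text
clock: 11.68
eef_pos: [636.5, -116.0, 320.7]
eef_rot: [-3.142, -0.0, 2.826]
wrist_force: [0.2, -0.7, 0.1]
finger_gap: 0.4
finger_force: 0.0
```

```bash
python3 st.py
python3 - <<'E'
from cell import imaging
import cv2
c=imaging.camera("side")["img"][:,:,::-1];cv2.imwrite("pics/a4.png",cv2.resize(c[20:320,200:500],None,fx=2,fy=2,interpolation=2))
E
```

```text
t 11.675 px,py,tip z [124.6   0.5 301.7] rot [-3.142 -0.     2.826] want yaw 2.825 F [ 0.2 -0.7  0.1] gap 0.3673017410185136
```

View pics/a4.png

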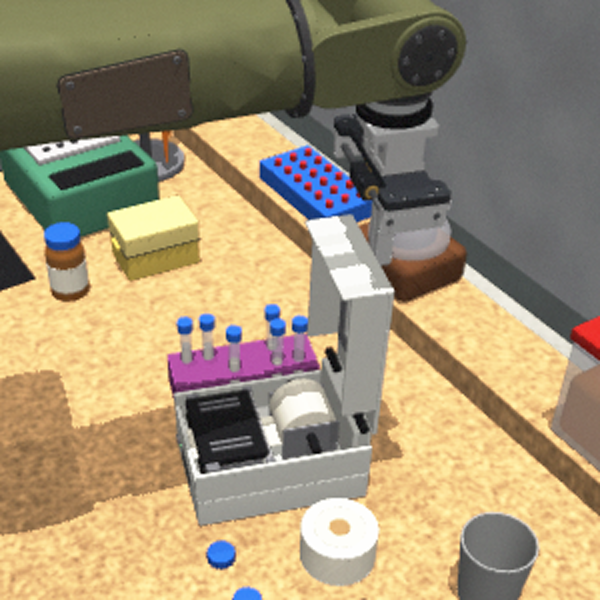

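The fingers are behind the cover's top edge and it now stands about upright. I'll swing it on along its arc at about 0.5 rad/s.

>>> arm_command(
  steps=[
    [0,12,0,0,0],
    [0,22,0,0,0],
    [0,33,0,0,0],
    [0,44,0,1,0],
    [0,55,0,3,0],
    [0,65,0,6,0],
    [0,75,0,9,0],
    [0,86,0,13,0],
    [0,96,0,17,0],
    [0,105,0,22,0],
    [0,114,0,28,0],
    [0,123,0,34,0],
    [0,132,0,40,0],
    [0,140,0,48,0],
    [0,148,0,55,0],
    [0,155,0,63,0],
    [0,155,0,63,0],
  ],
)

```text
clock: 13.85
eef_pos: [488.9, -67.8, 256.8]
eef_rot: [-3.141, -0.001, 2.826]
wrist_force: [0.1, 0.4, 1.1]
finger_gap: 0.0
finger_force: 0.0
```

```bash
python3 st.py
python3 - <<'E'
from cell import imaging
import cv2
c=imaging.camera("side")["img"][:,:,::-1];cv2.imwrite("pics/a5.png",cv2.resize(c[20:320,200:500],None,fx=2,fy=2,interpolation=2))
E
```

```text
t 13.85 px,py,tip z [-30.7   0.4 237.8] rot [-3.141e+00 -1.000e-03  2.826e+00] want yaw 2.825 F [0.1 0.4 1.1] gap 0.009474517926244574
```

View pics/a5.png

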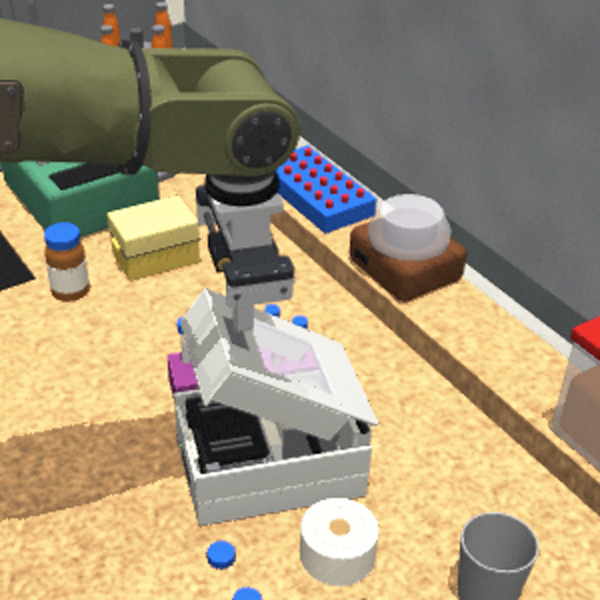

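The cover is at about 0.6 rad with the fingertip on its front frame, and the carriage is still down. I'll bring it the rest of the way, slowing at the end.

>>> arm_command(
  steps=[
    [0,7,0,9,0],
    [0,14,0,20,0],
    [0,21,0,31,0],
    [0,26,0,42,0],
    [0,31,0,54,0],
    [0,34,0,64,0],
    [0,37,0,75,0],
    [0,39,0,84,0],
    [0,40,0,91,0],
    [0,41,0,96,0],
    [0,41,0,99,0],
    [0,41,0,101,0],
    [0,41,0,101,0],
    [0,41,0,101,0],
  ],
)

```text
clock: 15.65
eef_pos: [450.5, -55.2, 157.1]
eef_rot: [-3.142, 0.0, 2.826]
wrist_force: [-4.6, 1.1, 10.2]
finger_gap: 0.5
finger_force: 4.7
```

```bash
python3 st.py
```

```text
t 15.65 px,py,tip z [-71.1   0.4 138.1] rot [-3.142  0.     2.826] want yaw 2.825 F [-4.6  1.1 10.2] gap 0.48282598993222076
```

The tip is at 138.1 mm with 10 N on it. One firmer press, then lift clear.

>>> arm_command(
  steps=[
    [0,0,0,1,0],
    [0,0,0,2,0],
    [0,0,0,2,0],
    [0,0,0,2,0],
    [0,0,0,0,0],
    [0,0,0,-10,0],
    [0,0,0,-40,0],
    [0,0,0,-80,0],
    [0,0,0,-110,0],
    [0,0,0,-120,0],
    [0,0,0,-120,0],
    [0,0,0,-120,0],
  ],
)

```text
clock: 17.15
eef_pos: [450.2, -55.2, 275.2]
eef_rot: [-3.141, -0.002, 2.825]
wrist_force: [-0.1, 0.1, -0.9]
finger_gap: 0.5
finger_force: 0.0
```

```bash
python3 st.py
python3 - <<'E'
from cell import imaging
import cv2
c=imaging.camera("side")["img"][:,:,::-1];cv2.imwrite("pics/a6.png",cv2.resize(c[80:340,200:500],None,fx=2.2,fy=2.2,interpolation=2))
E
```

```text
t 17.15 px,py,tip z [-71.4   0.4 256.2] rot [-3.141e+00 -2.000e-03  2.825e+00] want yaw 2.825 F [-0.1  0.1 -0.9] gap 0.4653127721636876
```

View pics/a6.png

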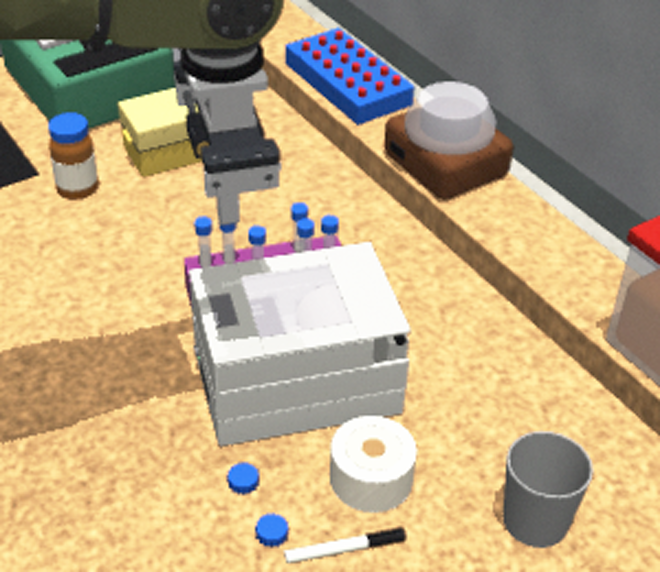

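The cover is flush on the housing, the hand is clear and the bench items are in place.

```bash
python3 -c "
from cell import job
print(job.sign_off())"
```

```text
the job is handed in; nothing more can be done
None
```

The carriage was pressed home against its stop and the cover then swung shut slowly over it. The hand was clear and the bench items were in place when I handed the job in at about 17 s; the sign-off returned no verdict.

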